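Peel the top tray off the clinging stack and present it over the cold box

ROBOT

A 6-joint arm with a two-finger parallel gripper is mounted at the origin on the work surface. World frame = base frame: x ahead of the robot, y to its left, z up, the work surface at z = 0. Lengths are in m, angles in rad, forces in N, time in s.
With the tool pointing down it reaches from about 0.3 to 0.875 m from the base axis. Payload 6.4 kg.
Tool frame: the origin (TCP) lies on the centre line of the jaws, within the pads' length; the fingertips stand 11 mm ahead of it and the grasp point (between the pads) lies 8 mm behind it (manip.tcp_to_tips is the distance from the TCP to the fingertips, in m); x points along the fingers, z is the direction in which the jaws open and shut, and the axes are right-handed (so a half turn about x gives the same grasp; the last joint's range is limited). The gripper opens to 85 mm and grips with 20 to 120 N. Pads are 22 mm wide; open, the fingers measure 114 mm over their backs; the gripper's body (76 mm by 85 mm) begins 54 mm behind the grasp point. The pads swing forward as they close: fully open they stand 13 mm farther back than shut.
Start: joints at [-1.547, 0.181, 1.607, -0, 1.354, -0.206], TCP at [0.131, -0.56, 0.242] pointing down, gripper open.
Joint ranges: [-2.99, 2.99], [-0.89, 2.07], [0.3, 2.58], [-1.14, 4.28], [0, 2.63], [-3.12, 3.12]. Speed limits (rad/s): [2.57, 2.57, 3.01, 3.14, 3.14, 3.14].

INTERFACE

Orientations are given as a unit quaternion [x, y, z, w].
In Python, from station import manip gives the robot as it stands.
- The arm moves only by the shell command python3 -m creep 'ROWS' [FORCE]. ROWS is JSON, a list of rows, each a list of 7 numbers: the opening, from 0 (shut) to 1 (fully open), then the shift along the world's x, y, z in mm, then the turn, a rotation vector about the world's x, y, z in rad. In form: [[grip, x, y, z, ax, ay, az], ...]. A call has 1 to 20 rows; each row is the pose to reach, as a shift and turn from the pose commanded when the call began; what a row does not reach only later rows make up. A row lasts 1/12 s, in which the tool goes at most 41.7 mm and 7.16 degrees, less where a joint would pass 70% of its speed; a pose out of reach is approached as far as the arm can. A call with a gripper value outside its range is refused whole. The fingers move at their own pace and stop on an object; FORCE is the grip in N (left out, the last holds). Time passes only in rows, so rows that repeat a pose let the fingers close. It gives the time, the measured TCP pose, the force and the opening at its end, in the units of the state.
- manip.get_state(): the state, without advancing time (a new reading comes with each control period).
- manip.snapshot(name): name is "scene" or "top"; returns a dict with "frame" (400x640x3 uint8, blue, green, red), "depth" (400x640 float32, m along the optical axis (not along the pixel's ray), 0 where there is no reading), "intrinsics" (3x3 intrinsics, pixels), "dist_coeffs" ([k1, k2, p1, p2, k3] as OpenCV has them; the pictures are not rectified), "view" (4x4, takes a point from world to camera coordinates). Camera axes: x right, y down, z forward; pixel columns grow to the right and rows downward; lengths in m; the calibration is good to about 2 mm. A picture is of the moment at which its call begins.
- manip.job_done(): hands the job in, once; it reports no verdict.
The state is a dict: "time_s": time; "joint_positions": joint angles; "qvel": joint speeds; "joint_torque": joint torques, N m; "position": TCP position; "eef_rot": TCP orientation; "ft_force": force on the tool from outside, world axes, zero at the start; "ft_torque": the same for the moment, N m; "width": opening from 0.0 (shut) to 1.0 (fully open).
Only numpy, scipy, OpenCV 4.12 (cv2) and the standard library are available. Lean on these libraries where they do the work, as an engineer would, in place of code of your own. Each camera call takes 0.05 s, during which the arm holds its last target.

TASK

The nested white trays cling together at their corners: take the top tray by its clipped thumb corner, peel it off by lifting that corner first while the opposite corner still sits on the stack, and leave the other trays standing where they are. Carry it to the blue foam box and finish still holding it in the gripper, level and hollow side up, centred a few centimetres above the open mouth without touching the box, so that the frozen canes can be laid in it; disturb nothing else on the table.

Things in the scene. Friction and masses are not known exactly. Their poses are not given: they have to be found in the camera images.
- tray_top: Top tray of the stack: thin white formed plastic, 130 g, 220 mm along its x, 165 along y, 35 tall; origin at the centre of its underside, z up out of the 32 mm deep hollow. All round its top a turned-down rim, 10 mm wide, 16 mm tall, with upright faces; it rests on the next tray's rim. The -x -y corner is clipped at 45 degrees (thumb corner); the other three are nearly square.
- tray_stack: The six like trays below, locked into one loose block, 0.84 kg, 115 mm tall, on the table; origin at the centre of its underside, 96 mm below the top tray's, axes parallel. The top tray clings to it: a springy nub at each corner catches it once that corner has risen 2 to 3 mm and lets go by 10 mm, with about 1 N each; peeling takes about 3 N at the thumb corner, 5 N would tip the block up.
- tray_thumb (a point): Middle of the clipped corner's 64 mm of rim on the top tray, on the rim's top face, at (-84, -56.5, 35) mm in its frame, 131 mm above the table at the start. Across the rim (10 mm) is the tray's direction (-1, -1, 0), outwards. Fingers reaching more than 16 mm below this top face take hold of the next tray too; inside, a 4 mm step juts in 15 mm below it and the walls slope in from there.
- tray_far (a point): Point on the top tray at the corner opposite the thumb corner, on the lower edge of the rim, at (99.5, 72, 19) mm in the tray's frame; the tray hinges about here while the thumb corner is lifted.
- foam_box: Heavy open light-blue foam box that stays put, 340 mm along its x, 240 mm along its y, 140 mm tall, walls 30 mm thick, with aluminium canes inside below the mouth; origin at the centre of its underside.
- box_mouth (a point): Centre of the foam box's open mouth, level with the top of its walls, 140 mm above the table.
- steel_mug: Bystander: stainless mug, 88 mm tall, 76 mm across, with a handle at its +y side; origin at the centre of its underside.
- beaker: Bystander: white plastic beaker, 95 mm tall, 68 mm across; origin at the centre of its underside.
- cryobox: Bystander: closed cardboard vial box with a white lid, 135 mm square, 52 mm tall; origin at the centre of its underside.

How it is judged:
By the outcome, as a careful person would: the job done as asked, in the order asked, and still so for the second after the job is handed in, while the arm keeps its last pose, push and grip.
It also fails if it takes over 51 s, if anything falls off the work surface, if the arm or the gripper's body presses on something with over 40 N, if the wrist force passes 120 N, or if a joint passes its speed limit or range.

## Working session

There is one attempt and no reset: what is moved stays moved. The work goes in short steps, Python scripts to look and compute and a shell command to move; the robot and the scene stay as the last step left them, time stands still between calls to the robot, and variables do not carry over. Pictures are saved under pics/ and viewed, and the job is handed in when it is done.

```bash
mkdir -p pics; ls; python3 - <<'E'
from station import manip
import cv2,numpy as np
print(manip.get_state())
for n in("scene","top"):
    s=manip.snapshot(n); cv2.imwrite(f"pics/{n}0.png",s["frame"]); np.savez(f"{n}0.npz",**{k:np.asarray(v) for k,v in s.items()})
    print(s["intrinsics"],s["dist_coeffs"],s["view"])
print(manip.tcp_to_tips)
E
```

```text
pics
{'time_s': 0.0, 'joint_positions': array([-1.54728266e+00,  1.81559700e-01,  1.60800233e+00, -2.05361848e-05,
        1.35378906e+00, -2.06289655e-01]), 'qvel': array([ 0.00049344,  0.00107514, -0.0011175 , -0.00053713,  0.00010604,
        0.00028446]), 'joint_torque': array([ 6.37211269e-04, -4.44868577e+01, -3.51333046e+01, -2.04191241e-05,
        9.05719469e-03, -3.29674293e-06]), 'position': array([ 0.13098092, -0.55933853,  0.24137638]), 'eef_rot': array([ 0.43985049,  0.5544314 , -0.43890377,  0.55362519]), 'ft_force': array([-0.18590777, -0.25447042,  0.21263831]), 'ft_torque': array([ 0.07320376, -0.00094829,  0.07583134]), 'width': 0.999211253523067}
[[411.56092387   0.         313.15099759]
 [  0.         411.56092387 205.79922194]
 [  0.           0.           1.        ]] [-0.10660946  0.          0.          0.          0.        ] [[ 0.88568204  0.4642853   0.00254574 -0.5252778 ]
 [ 0.25910537 -0.48971107 -0.83249473 -0.07495379]
 [-0.38526839  0.73798525 -0.55402712  1.42607187]
 [ 0.          0.          0.          1.        ]]
[[388.14554513   0.         318.04247491]
 [  0.         388.14554513 202.44900965]
 [  0.           0.           1.        ]] [-0.00611804  0.          0.          0.          0.        ] [[-0.0095954  -0.99994953  0.00297672 -0.00147403]
 [-0.98594583  0.0089644  -0.16682462  0.61847616]
 [ 0.16678952 -0.00453564 -0.98598209  1.05447703]
 [ 0.          0.          0.          1.        ]]
0.011
```

View pics/scene0.png

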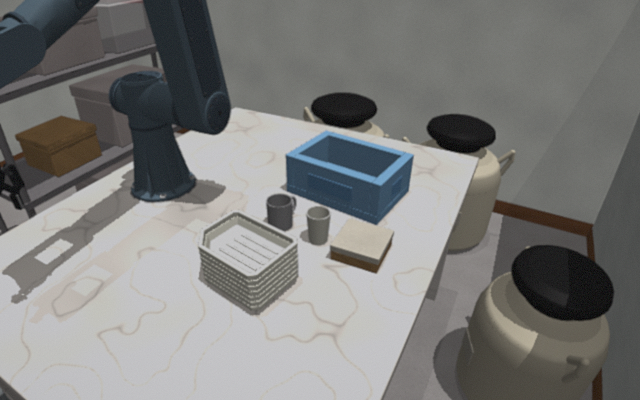

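View pics/top0.png

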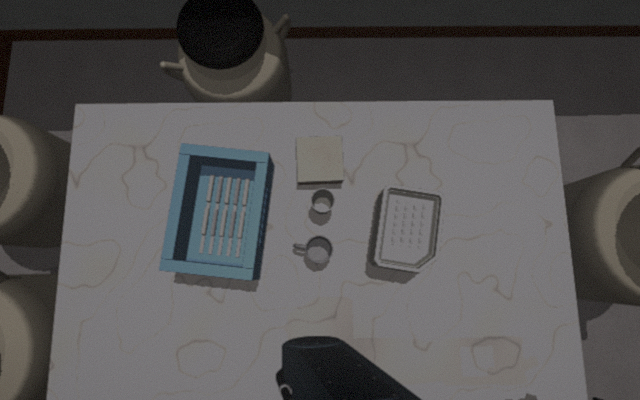

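The top view shows the tray stack at about (408,230), clipped corner lower right at (428,262). The box is at (217,212), with the mug at (318,250), the beaker at (321,202) and the cryobox at (320,160) between them. Next I'll measure the tray and box from depth and ray casts.

```bash
cat > h.py <<'E'
import numpy as np,cv2
def cloud(s):
    K,d,V,D=[np.asarray(s[k],float) for k in("intrinsics","dist_coeffs","view","depth")]
    h,w=D.shape
    u,v=np.meshgrid(np.arange(w),np.arange(h))
    n=cv2.undistortPoints(np.stack([u,v],-1).reshape(-1,1,2).astype(float),K,d).reshape(h,w,2)
    P=np.concatenate([n*D[...,None],D[...,None]],-1)
    W=(P-V[:3,3])@V[:3,:3]; W[D==0]=np.nan
    return W
def ray(s,uv,z):
    K,d,V=[np.asarray(s[k],float) for k in("intrinsics","dist_coeffs","view")]
    n=cv2.undistortPoints(np.array(uv,float).reshape(-1,1,2),K,d).reshape(-1,2)
    r=np.c_[n,np.ones(len(n))]@V[:3,:3]; c=-V[:3,:3].T@V[:3,3]
    return c+r*((z-c[2])/r[:,2])[:,None]
E
python3 - <<'E'
from h import *
for n in("top","scene"):
    s=np.load(n+"0.npz"); W=cloud(s); z=W[...,2]
    if n=="top":
        t=W[60:300,80:560]; tm=np.abs(t[...,2])<.01; print("table z",np.nanmedian(t[...,2][tm]))
        R={"tray":(slice(170,290),slice(355,460)),"box":(slice(130,295),slice(150,285))}
    else: R={"tray":(slice(200,320),slice(185,310)),"box":(slice(120,230),slice(275,425))}
    for k,zz in(("tray",.131),("box",.14)):
        m=np.zeros(z.shape,np.uint8); m[R[k]]=(np.abs(z[R[k]]-zz)<.008)*255
        P=W[m>0]; print(n,k,len(P),"z med",np.median(P[:,2]))
        h=cv2.convexHull((P[:,:2]*1000).astype(np.float32))
        r=cv2.minAreaRect(h); print(r); print(cv2.boxPoints(r).round(1).tolist())
        ap=cv2.approxPolyDP(h,8,True).reshape(-1,2); print("poly",ap.round(0).tolist())
f=np.load("top0.npz")["frame"]; cv2.imwrite("pics/z1.png",cv2.resize(f[170:290,355:460],None,fx=5,fy=5,interpolation=cv2.INTER_CUBIC))
f=np.load("scene0.npz")["frame"]; cv2.imwrite("pics/z2.png",cv2.resize(f[200:320,185:310],None,fx=5,fy=4.9,interpolation=cv2.INTER_CUBIC))
E
```

```text
table z -0.00023958625592469812
top tray 1066 z med 0.1293769789483079
((535.614501953125, -247.13929748535156), (163.16709899902344, 220.58978271484375), 80.09630584716797)
[[412.8999938964844, -308.5], [630.2000122070312, -346.5], [658.2999877929688, -185.6999969482422], [441.0, -147.8000030517578]]
poly [[654.0, -200.0], [640.0, -183.0], [456.0, -151.0], [438.0, -168.0], [421.0, -263.0], [464.0, -317.0], [617.0, -342.0], [634.0, -322.0]]
top box 4669 z med 0.1397863025399795
((587.9649658203125, 261.9046630859375), (241.2501220703125, 340.5710754394531), 83.23246002197266)
[[404.70001220703125, 162.1999969482422], [742.7999877929688, 122.0999984741211], [771.2999877929688, 361.6000061035156], [433.1000061035156, 401.79998779296875]]
poly [[769.0, 358.0], [435.0, 399.0], [406.0, 163.0], [740.0, 123.0]]
scene tray 1144 z med 0.12905647432672268
((536.0404052734375, -248.76889038085938), (169.1119384765625, 224.2129364013672), 80.40446472167969)
[[411.3999938964844, -313.5], [632.5, -350.79998779296875], [660.7000122070312, -184.10000610351562], [439.6000061035156, -146.6999969482422]]
poly [[657.0, -203.0], [623.0, -178.0], [456.0, -154.0], [436.0, -175.0], [422.0, -265.0], [460.0, -320.0], [621.0, -346.0], [634.0, -334.0]]
scene box 1767 z med 0.13872152087806028
((587.7689819335938, 259.5697326660156), (248.40785217285156, 341.4648132324219), 82.89263153076172)
[[403.0, 157.39999389648438], [741.7999877929688, 115.19999694824219], [772.5999755859375, 361.70001220703125], [433.70001220703125, 403.8999938964844]]
poly [[771.0, 351.0], [764.0, 363.0], [445.0, 397.0], [431.0, 384.0], [409.0, 163.0], [740.0, 119.0]]
```

```bash
sleep 0
```

```text
(no output)
```

View pics/z1.png

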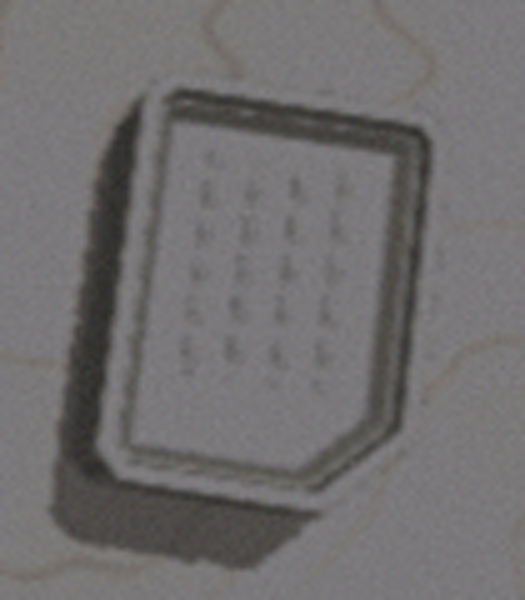

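View pics/z2.png

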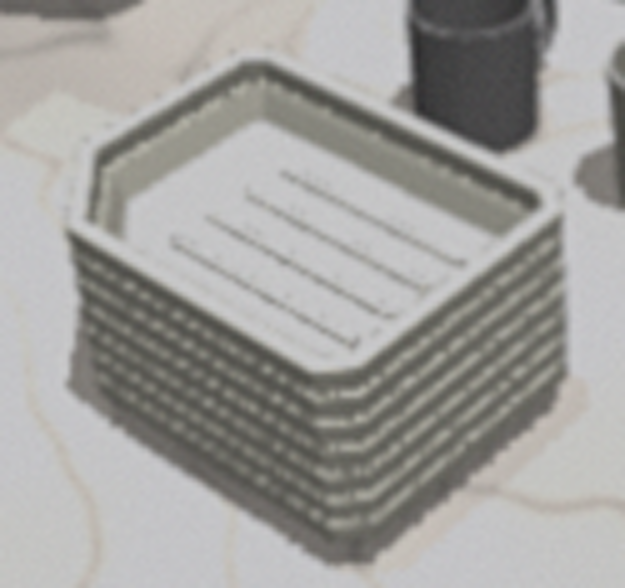

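```bash
python3 - <<'E'
from h import *
from scipy.spatial.transform import Rotation as R
yaw=np.deg2rad(-9.75);c,s_=np.cos(yaw),np.sin(yaw);M=np.array([[c,-s_],[s_,c]])
C=np.array([535.8,-248.])
for n,sl in(("top",(slice(170,290),slice(355,460))),("scene",(slice(200,320),slice(185,310)))):
    W=cloud(np.load(n+"0.npz"))[sl].reshape(-1,3)*1000; W=W[np.abs(W[:,2]-131)<5]
    L=(W[:,:2]-C)@M
    def rep(nm,d,along,p0,half):
        t=(L-p0)@d; a=(L-p0)@along; k=(np.abs(t)<14)&(np.abs(a)<half)
        f=np.polyfit(a[k],t[k],1); print(n,nm,k.sum(),"pct5/50/95",np.percentile(t[k],[5,50,95]).round(1),"slope deg",round(np.degrees(np.arctan(f[0])),1),"z",np.median(W[k,2]).round(1))
    o=np.array([-1,-1])/2**.5
    rep("thumb",o,np.array([1,-1])/2**.5,np.array([-84,-56.5]),25)
    X=np.array([1.,0]);Y=np.array([0,1.])
    rep("+x",X,Y,np.array([105.,0]),55);rep("-x",-X,Y,np.array([-105.,25]),40)
    rep("+y",Y,X,np.array([0,77.5]),75);rep("-y",-Y,X,np.array([20,-77.5]),65)
from station import manip
st=manip.get_state(); r=R.from_quat(st["eef_rot"]).as_matrix(); print(r.round(3))
print("jaw dir yaw",np.degrees(np.arctan2(r[1,2],r[0,2])))
E
```

```text
top thumb 73 pct5/50/95 [-5.7 -1.4  3.2] slope deg -0.7 z 129.5
top +x 150 pct5/50/95 [-5.4 -1.2  3.4] slope deg 0.2 z 129.5
top -x 117 pct5/50/95 [-4.1  0.4  4.9] slope deg 0.0 z 129.9
top +y 215 pct5/50/95 [-4.6  0.   4.3] slope deg -0.1 z 130.2
top -y 193 pct5/50/95 [-7.1 -3.   1.8] slope deg 0.1 z 129.3
scene thumb 60 pct5/50/95 [-5.3 -1.   4.3] slope deg 0.8 z 129.2
scene +x 179 pct5/50/95 [-3.7  1.9  5.8] slope deg 0.4 z 129.4
scene -x 97 pct5/50/95 [-5.7 -1.6  3.9] slope deg -0.3 z 129.4
scene +y 189 pct5/50/95 [-6.1 -2.3  3.7] slope deg 0.0 z 129.7
scene -y 197 pct5/50/95 [-2.9  2.3  6.4] slope deg 0.1 z 129.3
[[-0.     0.974  0.228]
 [ 0.002  0.228 -0.974]
 [-1.     0.    -0.002]]
jaw dir yaw -76.83528960053516
```

```bash
python3 -m creep '[[0.5,10,9,0,0,0,0.06],[0.5,28,24,0,0,0,0.17],[0.5,46,40,0,0,0,0.28],[0.5,64,55,0,0,0,0.39],[0.5,82,71,0,0,0,0.5],[0.5,100,87,0,0,0,0.61],[0.5,118,102,0,0,0,0.72],[0.5,136,118,0,0,0,0.84],[0.5,155,134,0,0,0,0.96],[0.5,173,150,0,0,0,1.08],[0.5,191,165,0,0,0,1.2],[0.5,210,181,0,0,0,1.32],[0.5,229,198,0,0,0,1.44],[0.5,248,214,0,0,0,1.56],[0.5,267,231,0,0,0,1.68],[0.5,286,247,0,0,0,1.79],[0.5,300,260,0,0,0,1.88],[0.5,310,268,0,0,0,1.94],[0.5,313,271,0,0,0,1.957],[0.5,313,271,0,0,0,1.957]]' 60
python3 - <<'E'
from station import manip
import cv2,numpy as np
from scipy.spatial.transform import Rotation as R
st=manip.get_state(); r=R.from_quat(st["eef_rot"]).as_matrix(); print(st["position"],st["joint_positions"],st["ft_force"],st["width"],st["time_s"])
print("jaw dir yaw",np.degrees(np.arctan2(r[1,2],r[0,2])),r[:,0])
s=manip.snapshot("scene");cv2.imwrite("pics/s1.png",cv2.resize(s["frame"][120:320,150:400],None,fx=3,fy=3))
E
```

```text
time_s: 1.77
position: [0.4443, -0.2881, 0.2419]
eef_rot: [-0.214, 0.674, 0.215, 0.674]
ft_force: [0.2, 0.2, 1.1]
width: 0.499
[ 0.44431202 -0.28805256  0.2418842 ] [-7.99548040e-01  7.99497612e-02  1.72058336e+00  2.82591054e-05
  1.34191695e+00 -1.41664150e+00] [0.22224823 0.2199594  1.11478291] 0.4989056339718915 1.7667
jaw dir yaw 35.356485560612334 [-5.77914680e-04  6.33990214e-04 -9.99999632e-01]
```

View pics/s1.png

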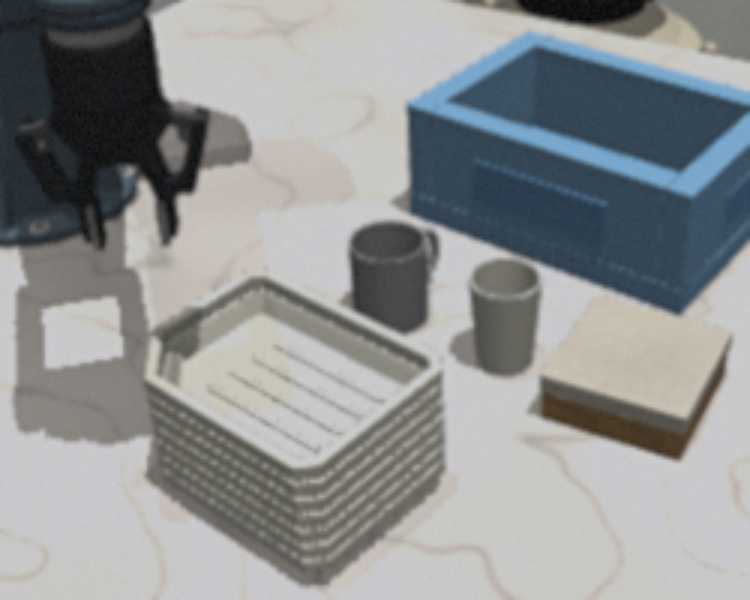

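```bash
python3 -m creep '[[0.4,0,-0.5,-8,0,0,0],[0.4,0,-0.5,-20,0,0,0],[0.4,0,-0.5,-35,0,0,0],[0.4,0,-0.5,-50,0,0,0],[0.4,0,-0.5,-62,0,0,0],[0.4,0,-0.5,-72,0,0,0],[0.4,0,-0.5,-80,0,0,0],[0.4,0,-0.5,-86,0,0,0],[0.4,0,-0.5,-92,0,0,0],[0.4,0,-0.5,-97,0,0,0],[0.4,0,-0.5,-102,0,0,0],[0.4,0,-0.5,-106,0,0,0],[0.4,0,-0.5,-109,0,0,0],[0.4,0,-0.5,-111,0,0,0],[0.4,0,-0.5,-112,0,0,0],[0.4,0,-0.5,-112,0,0,0],[0.4,0,-0.5,-112,0,0,0]]' 60
python3 - <<'E'
from station import manip
import cv2,numpy as np
for n,(a,b,c,d,f) in dict(scene=(170,320,160,310,4),top=(170,290,355,460,5)).items():
    s=manip.snapshot(n);cv2.imwrite(f"pics/{n}2.png",cv2.resize(s["frame"][a:b,c:d],None,fx=f,fy=f,interpolation=cv2.INTER_CUBIC))
E
```

```text
time_s: 3.23
position: [0.4441, -0.2895, 0.1305]
eef_rot: [-0.214, 0.674, 0.214, 0.674]
ft_force: [-0.3, -0.5, 0.5]
width: 0.399
```

View pics/scene2.png

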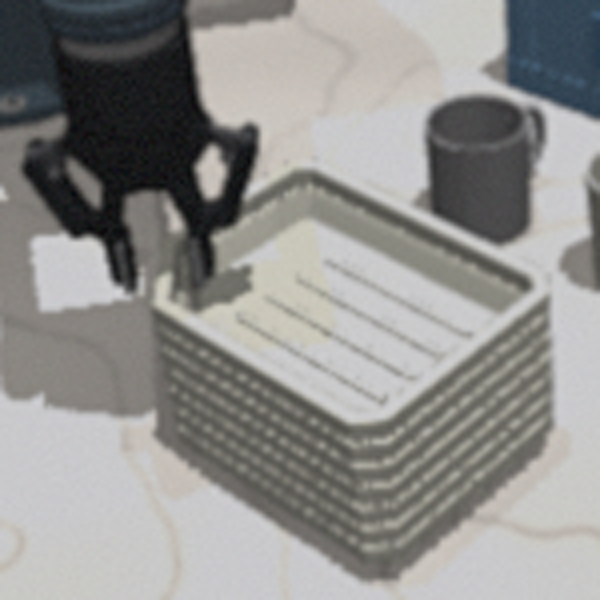

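View pics/top2.png

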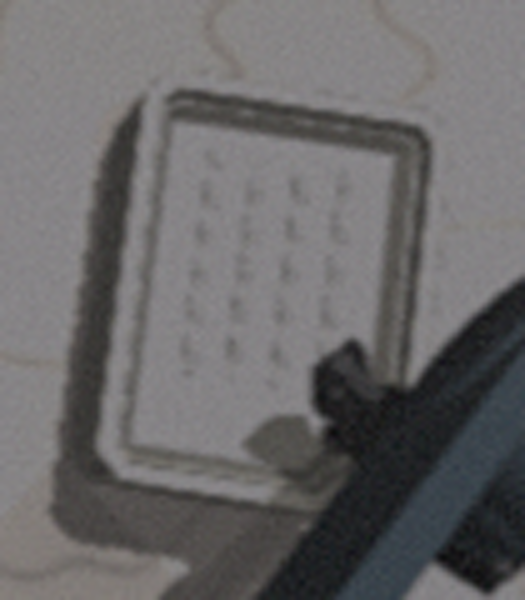

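The fingers straddle the clipped rim, at scene crop (125,275) outside and (195,285) inside, with no contact. I'll close in steps.

```bash
python3 -m creep '[[0.3,0,0,0,0,0,0],[0.25,0,0,0,0,0,0],[0.2,0,0,0,0,0,0],[0.18,0,0,0,0,0,0],[0.18,0,0,0,0,0,0]]' 20; python3 -m creep '[[0.15,0,0,0,0,0,0],[0.12,0,0,0,0,0,0],[0.1,0,0,0,0,0,0],[0.05,0,0,0,0,0,0],[0,0,0,0,0,0,0],[0,0,0,0,0,0,0]]' 20
```

```text
time_s: 3.75
position: [0.444, -0.2894, 0.1303]
eef_rot: [-0.214, 0.674, 0.214, 0.674]
ft_force: [-0.2, -0.1, 0.5]
width: 0.174
time_s: 4.25
position: [0.4441, -0.2894, 0.1304]
eef_rot: [-0.214, 0.674, 0.214, 0.674]
ft_force: [1.0, 0.5, 0.6]
width: 0.114
```

```bash
python3 -m creep '[[0,0,0,0,0,0,0],[0,0,0,0,0,0,0],[0,0,0,0,0,0,0],[0,0,0,0,0,0,0]]' 70; python3 -m creep '[[0,0.1,0,1.1,-0.002,0.0045,0],[0,0.1,0.1,2.2,-0.0043,0.009,0],[0,0.2,0.1,3.3,-0.0064,0.0136,0],[0,0.3,0.1,4.5,-0.0085,0.0181,0],[0,0.3,0.1,4.5,-0.0085,0.0181,0]]'; python3 -m creep '[[0,0.1,0,1.1,-0.002,0.0045,0],[0,0.2,0.1,2.2,-0.0043,0.009,0],[0,0.3,0.1,3.3,-0.0064,0.0136,0],[0,0.4,0.2,4.5,-0.0085,0.0181,0],[0,0.4,0.2,4.5,-0.0085,0.0181,0]]'
python3 - <<'E'
from station import manip
import cv2,numpy as np
for n,(a,b,c,d,f) in dict(scene=(170,320,160,310,4)).items():
    s=manip.snapshot(n);cv2.imwrite(f"pics/{n}3.png",cv2.resize(s["frame"][a:b,c:d],None,fx=f,fy=f,interpolation=cv2.INTER_CUBIC))
E
```

```text
time_s: 4.58
position: [0.4441, -0.2896, 0.1305]
eef_rot: [-0.215, 0.674, 0.214, 0.674]
ft_force: [-0.6, 0.7, 3.4]
width: 0.091
time_s: 5.0
position: [0.4443, -0.289, 0.1347]
eef_rot: [-0.215, 0.681, 0.214, 0.667]
ft_force: [-0.5, 0.2, -1.2]
width: 0.091
time_s: 5.42
position: [0.4449, -0.2891, 0.1397]
eef_rot: [-0.216, 0.688, 0.212, 0.66]
ft_force: [-0.2, 0.7, 0.7]
width: 0.095
```

View pics/scene3.png

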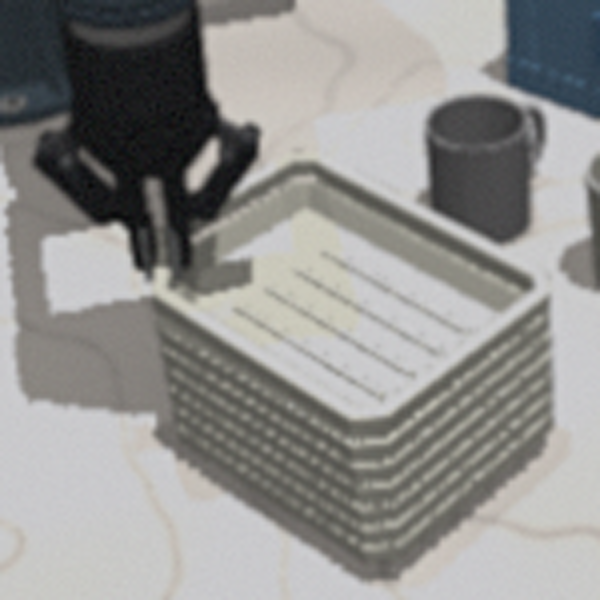

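```bash
cat > tray.py <<'E'
from h import *
from station import manip
import sys
yaw=np.deg2rad(-9.75);c,s_=np.cos(yaw),np.sin(yaw);M=np.array([[c,-s_],[s_,c]]);C=np.array([536.,-248.3])
def rim(W):
    W=W.reshape(-1,3)*1000
    L=(W[:,:2]-C)@M
    for nm,(x0,x1,y0,y1) in dict(mx=(-110,-98,-15,60),px=(100,110,-60,60),py=(-80,80,72,82),my=(-30,80,-83,-72),floor=(-40,70,-40,40)).items():
        k=(L[:,0]>x0)&(L[:,0]<x1)&(L[:,1]>y0)&(L[:,1]<y1)&(W[:,2]>90)
        z=W[k,2]; a=L[k]; z0=np.percentile(z,60) if len(z) else 0
        if nm!="floor": 
            # slope of upper points
            ax=1 if nm in("mx","px") else 0
            b=np.linspace(a[:,ax].min(),a[:,ax].max(),5); 
            print(nm,[(int((b[i]+b[i+1])/2),round(np.percentile(z[(a[:,ax]>=b[i])&(a[:,ax]<=b[i+1])],75),1)) for i in range(4)])
        else: print(nm,len(z),np.median(z).round(1),np.polyfit(a[:,0],z,1).round(3),np.polyfit(a[:,1],z,1).round(3))
print("before");rim(cloud(np.load("scene0.npz")))
print("now");s=manip.snapshot("scene");rim(cloud(s))
E
python3 tray.py
```

```text
before
mx [(-4, np.float64(129.1)), (13, np.float64(129.4)), (31, np.float64(129.1)), (50, np.float64(129.9))]
px [(-44, np.float64(128.2)), (-15, np.float64(128.8)), (14, np.float64(128.8)), (44, np.float64(128.9))]
py [(-59, np.float64(129.5)), (-19, np.float64(130.0)), (20, np.float64(129.7)), (59, np.float64(129.7))]
my [(-15, np.float64(129.3)), (11, np.float64(129.2)), (38, np.float64(129.3)), (65, np.float64(129.2))]
floor 1009 99.3 [-1.0000e-03  9.9528e+01] [4.0000e-03 9.9522e+01]
now
mx [(-4, np.float64(129.5)), (13, np.float64(136.9)), (31, np.float64(524.5)), (50, np.float64(139.3))]
px [(-44, np.float64(131.2)), (-14, np.float64(130.7)), (15, np.float64(130.0)), (44, np.float64(129.8))]
py [(-59, np.float64(135.3)), (-19, np.float64(133.6)), (20, np.float64(132.8)), (60, np.float64(131.3))]
my [(-16, np.float64(135.8)), (11, np.float64(135.2)), (38, np.float64(134.3)), (66, np.float64(133.4))]
floor 1774 106.2 [ -2.928 243.96 ] [ -4.132 191.106]
```

```bash
python3 -m creep '[[0,0.2,0.1,2.2,-0.0043,0.009,0],[0,0.5,0.2,4.5,-0.0085,0.0181,0],[0,0.7,0.3,6.7,-0.0128,0.0272,0],[0,1,0.5,8.9,-0.017,0.0362,0],[0,1,0.5,8.9,-0.017,0.0362,0]]';  python3 -m creep '[[0,0.3,0.1,2.2,-0.0043,0.009,0],[0,0.6,0.3,4.4,-0.0085,0.0181,0],[0,1,0.5,6.6,-0.0128,0.0272,0],[0,1.4,0.6,8.8,-0.017,0.0362,0],[0,1.8,0.8,11,-0.0213,0.0453,0],[0,1.8,0.8,11,-0.0213,0.0453,0]]'
python3 tray.py
python3 - <<'E'
from station import manip
import cv2,numpy as np
for n,(a,b,c,d,f) in dict(scene=(170,320,160,310,4)).items():
    s=manip.snapshot(n);cv2.imwrite(f"pics/{n}4.png",cv2.resize(s["frame"][a:b,c:d],None,fx=f,fy=f,interpolation=cv2.INTER_CUBIC))
E
```

```text
time_s: 5.93
position: [0.4458, -0.2887, 0.1487]
eef_rot: [-0.218, 0.702, 0.21, 0.645]
ft_force: [-0.1, 0.6, -1.5]
width: 0.09
time_s: 6.43
position: [0.448, -0.288, 0.1598]
eef_rot: [-0.22, 0.718, 0.208, 0.627]
ft_force: [-0.8, -0.1, -0.5]
width: 0.092
before
mx [(-4, np.float64(129.1)), (13, np.float64(129.4)), (31, np.float64(129.1)), (50, np.float64(129.9))]
px [(-44, np.float64(128.2)), (-15, np.float64(128.8)), (14, np.float64(128.8)), (44, np.float64(128.9))]
py [(-59, np.float64(129.5)), (-19, np.float64(130.0)), (20, np.float64(129.7)), (59, np.float64(129.7))]
my [(-15, np.float64(129.3)), (11, np.float64(129.2)), (38, np.float64(129.3)), (65, np.float64(129.2))]
floor 1009 99.3 [-1.0000e-03  9.9528e+01] [4.0000e-03 9.9522e+01]
now
mx [(-4, np.float64(147.7)), (13, np.float64(147.0)), (32, np.float64(151.5)), (50, np.float64(523.1))]
px [(-44, np.float64(129.6)), (-15, np.float64(134.4)), (14, np.float64(132.7)), (44, np.float64(130.6))]
py [(-59, np.float64(147.0)), (-19, np.float64(142.5)), (20, np.float64(138.5)), (59, np.float64(133.8))]
my [(-16, np.float64(470.0)), (11, np.float64(149.5)), (38, np.float64(146.4)), (66, np.float64(143.1))]
floor 3014 387.2 [ -2.232 315.12 ] [ -2.238 291.203]
```

View pics/scene4.png

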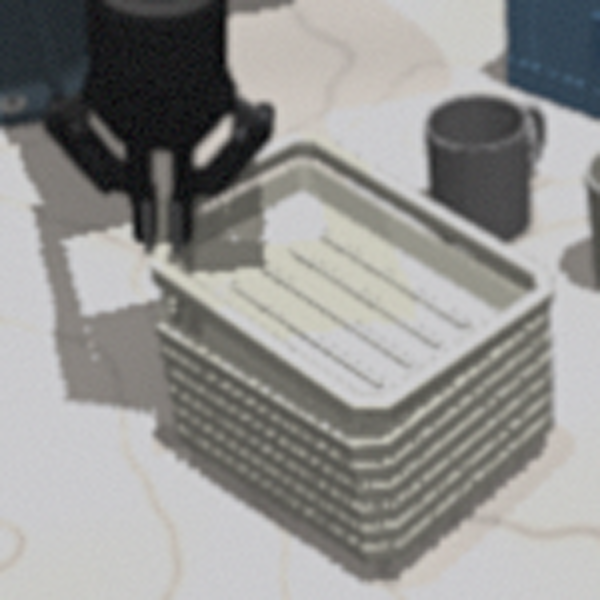

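```bash
python3 -m creep '[[0,0,0,0,0,0,0],[0,0,0,0,0,0,0],[0,0.4,0.2,2.2,-0.0043,0.009,0],[0,0.8,0.4,4.4,-0.0085,0.0181,0],[0,1.3,0.6,6.6,-0.0128,0.0272,0],[0,1.3,0.6,6.6,-0.0128,0.0272,0]]' 100; python3 -m creep '[[0,0,0,1,0,0,0],[0,0,0,2.5,0,0,0],[0,0,0,4,0,0,0],[0,0,0,5.5,0,0,0],[0,0,0,7,0,0,0],[0,0,0,9,0,0,0],[0,0,0,11,0,0,0],[0,0,0,13,0,0,0],[0,0,0,15,0,0,0],[0,0,0,15,0,0,0]]'
python3 - <<'E'
from station import manip
import cv2,numpy as np
for n,(a,b,c,d,f) in dict(scene=(170,320,160,310,4)).items():
    s=manip.snapshot(n);cv2.imwrite(f"pics/{n}5.png",cv2.resize(s["frame"][a:b,c:d],None,fx=f,fy=f,interpolation=cv2.INTER_CUBIC))
E
```

```text
time_s: 7.03
position: [0.4492, -0.2873, 0.1664]
eef_rot: [-0.222, 0.728, 0.206, 0.615]
ft_force: [0.4, -0.7, -1.2]
width: 0.082
time_s: 7.87
position: [0.449, -0.2874, 0.1814]
eef_rot: [-0.221, 0.728, 0.206, 0.616]
ft_force: [0.2, 0.4, -1.2]
width: 0.082
```

View pics/scene5.png

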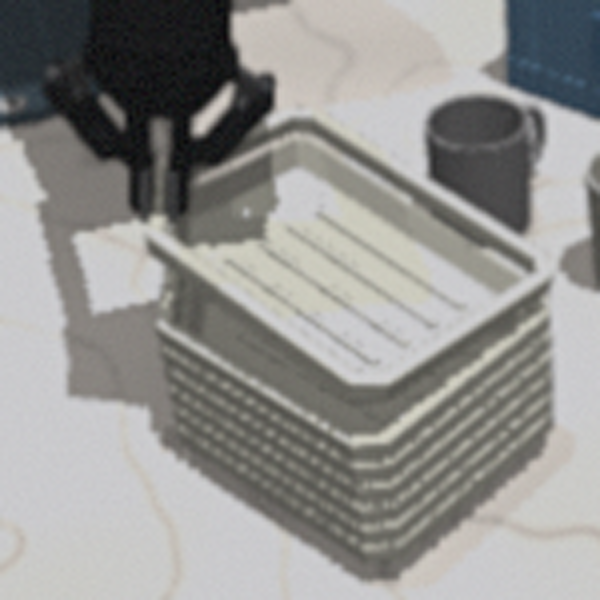

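The far corner has cleared and the stack is unmoved, with the lower tray's rim fully visible. Now I'll lift and level it.

```bash
python3 -m creep '[[0,0,0,3,0,0,0],[0,0,0,7,0,0,0],[0,0,0,12,0,0,0],[0,0,0,18,0,0,0],[0,0,0,25,0,0,0],[0,0,0,32,0.007,-0.014,0],[0,0,0,39,0.014,-0.03,0],[0,0,0,46,0.022,-0.046,0],[0,0,0,53,0.03,-0.062,0],[0,0,0,60,0.038,-0.08,0],[0,0,0,67,0.046,-0.098,0],[0,0,0,74,0.053,-0.114,0],[0,0,0,80,0.06,-0.13,0],[0,0,0,86,0.065,-0.14,0],[0,0,0,90,0.068,-0.145,0],[0,0,0,92,0.068,-0.145,0],[0,0,0,92,0.068,-0.145,0]]'
cat > look.py <<'E'
from h import *
from station import manip
import sys
tag=sys.argv[1]
for n in("scene","top"):
    s=manip.snapshot(n); np.savez(f"{n}_{tag}.npz",**{k:np.asarray(v) for k,v in s.items()})
    cv2.imwrite(f"pics/{n}_{tag}.png",s["frame"])
E
python3 look.py a
```

```text
time_s: 9.33
position: [0.4489, -0.2874, 0.2733]
eef_rot: [-0.215, 0.674, 0.214, 0.674]
ft_force: [-0.0, -0.1, -1.8]
width: 0.079
```

View pics/scene_a.png

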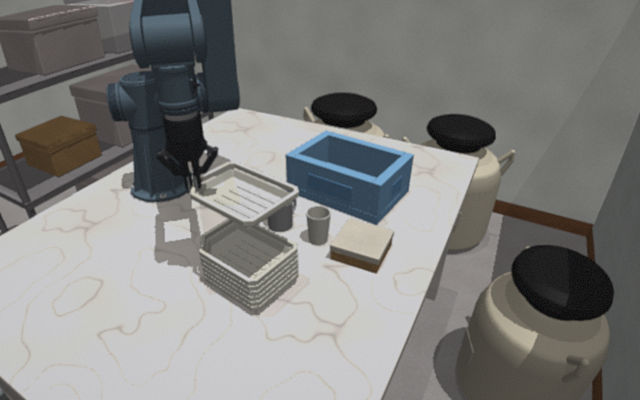

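View pics/top_a.png

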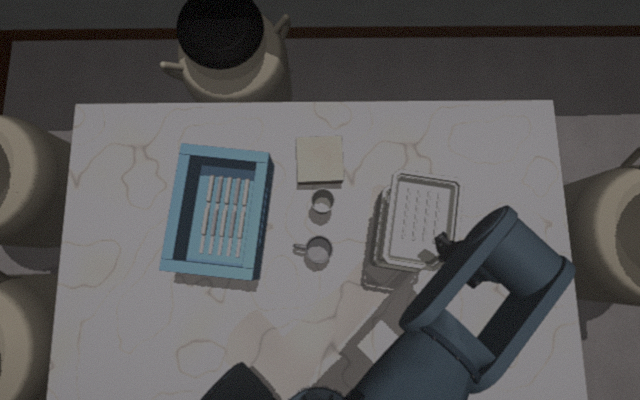

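```bash
cat > pose.py <<'E'
from h import *
import sys
tag=sys.argv[1]; x,y,zt=[float(v) for v in sys.argv[2:5]]  # approx centre mm, rim top z mm
for n in("top","scene"):
    s=np.load(f"{n}_{tag}.npz");W=cloud(s)*1000; g=s["frame"].astype(int)
    sat=g.max(-1)-g.min(-1); 
    ok=(np.hypot(W[...,0]-x,W[...,1]-y)<145)&(g.mean(-1)>70)
    P=W[ok&(np.abs(W[...,2]-zt+32)<9)&(np.hypot(W[...,0]-x,W[...,1]-y)<55)]
    for _ in range(4):
        A=np.c_[P[:,0]-x,P[:,1]-y,np.ones(len(P))]; k=np.linalg.lstsq(A,P[:,2],rcond=None)[0]
        P=P[np.abs(A@k-P[:,2])<3]
    print(n,"floor z at centre",k[2].round(1),"slope deg x,y",np.degrees(k[:2]).round(2),len(P))
    R=W[...,2]-(k[0]*(W[...,0]-x)+k[1]*(W[...,1]-y)+k[2])
    m=ok&(np.abs(R-32)<6); Q=W[m]
    r=cv2.minAreaRect(Q[:,:2].astype(np.float32)); print(n,len(Q),"rim rect",r,"rim z",np.median(Q[:,2]))
E
python3 pose.py a 541 -246 274
```

```text
top floor z at centre 240.1 slope deg x,y [-0.44 -0.39] 1470
top 1223 rim rect ((540.1111450195312, -245.22512817382812), (163.78904724121094, 220.5636749267578), 80.27161407470703) rim z 270.52723071273726
scene floor z at centre 241.3 slope deg x,y [-0.43 -0.38] 951
scene 1010 rim rect ((541.827392578125, -246.43638610839844), (168.23855590820312, 220.6307830810547), 79.76866912841797) rim z 270.8543948472934
```

The tray is held firmly and sags about 0.6° away from the grip, which I'll correct. Now carrying it to the box.

```bash
python3 -m creep '[[0,0,3,0,0,0,0],[0,1,8,0,0,0,0],[0,1.5,15,0,0,0,0],[0,2,24,0,0,0,0],[0,3.5,35,0,0,0,0],[0,5,48,0,0,0,0.003],[0,6,63,0,0,0,0.006],[0,8,80,0,0,0,0.009],[0,10,98,0,0.001,-0.001,0.012],[0,11,117,0,0.002,-0.002,0.015],[0,13,136,0,0.003,-0.003,0.018],[0,15,155,0,0.004,-0.004,0.02],[0,17,174,0,0.005,-0.005,0.022],[0,19,192,0,0.006,-0.006,0.024],[0,20,208,0,0.007,-0.007,0.026],[0,22,222,0,0.007,-0.008,0.026],[0,23,234,0,0.007,-0.008,0.026],[0,24,243,0,0.007,-0.008,0.026],[0,25,248,0,0.007,-0.008,0.026],[0,25,251,0,0.007,-0.008,0.026]]'; python3 -m creep '[[0,0,3,0,0,0,0],[0,1,8,0,0,0,0],[0,1.5,15,0,0,0,0],[0,2,24,0,0,0,0],[0,3.5,35,0,0,0,0],[0,5,48,0,0,0,0.003],[0,6,63,0,0,0,0.006],[0,8,80,0,0,0,0.009],[0,10,98,0,0,0,0.012],[0,11,117,0,0,0,0.015],[0,13,136,0,0,0,0.018],[0,15,155,0,0,0,0.02],[0,17,174,0,0,0,0.022],[0,19,192,0,0,0,0.024],[0,20,208,0,0,0,0.026],[0,22,222,0,0,0,0.026],[0,23,234,0,0,0,0.026],[0,24,243,0,0,0,0.026],[0,24,248,0,0,0,0.026],[0,24,251,0,0,0,0.026]]'
python3 -m creep '[[0,0,0,-2,0,0,0],[0,0,0,-6,0,0,0],[0,0,0,-11,0,0,0],[0,0,0,-16,0,0,0],[0,0,0,-21,0,0,0],[0,0,0,-25,0,0,0],[0,0,0,-28,0,0,0],[0,0,0,-30,0,0,0],[0,0,0,-30,0,0,0],[0,0,0,-30,0,0,0]]'
python3 look.py b; python3 pose.py b 588 261 243
```

```text
time_s: 11.1
position: [0.4738, -0.0351, 0.2729]
eef_rot: [-0.222, 0.667, 0.225, 0.674]
ft_force: [0.2, 0.7, -1.8]
width: 0.082
time_s: 12.77
position: [0.4977, 0.2155, 0.2727]
eef_rot: [-0.23, 0.665, 0.234, 0.671]
ft_force: [0.1, -0.4, -1.8]
width: 0.08
time_s: 13.6
position: [0.4978, 0.2148, 0.2428]
eef_rot: [-0.23, 0.665, 0.233, 0.671]
ft_force: [0.1, -0.1, -1.9]
width: 0.08
top floor z at centre 211.8 slope deg x,y [0.06 0.53] 540
top 756 rim rect ((603.478515625, 259.08502197265625), (166.4800262451172, 186.76979064941406), 82.80961608886719) rim z 242.18776532952165
scene floor z at centre 210.6 slope deg x,y [-0.07 -1.34] 250
scene 388 rim rect ((588.1409912109375, 256.4698486328125), (171.21942138671875, 220.04393005371094), 84.41492462158203) rim z 239.90206817928268
```

View pics/scene_b.png

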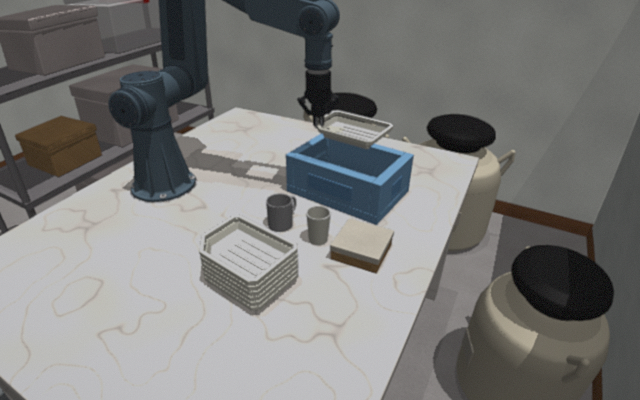

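View pics/top_b.png

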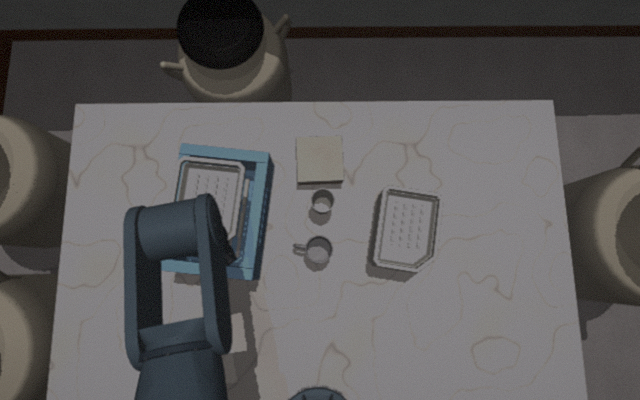

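```bash
python3 -m creep '[[0,0,0,-2,0,0,0],[0,0,0,-6,0,0,0],[0,0,0,-11,0,0,0],[0,0,0,-16,0,0,0],[0,0,0,-21,0,0,0],[0,0,0,-25,0,0,0],[0,0,0,-28,0,0,0],[0,0,0,-30,0,0,0],[0,0,0,-31,0,0,0],[0,0,0,-31,0,0,0],[0,0,0,-31,0,0,0],[0,0,0,-31,0,0,0],[0,0,0,-31,0,0,0]]'
python3 look.py c; python3 pose.py c 588 261 211
python3 - <<'E'
from h import *
for n in("top","scene"):
    s=np.load(n+"_c.npz");W=cloud(s)*1000;g=s["frame"].astype(int)
    d=np.hypot(W[...,0]-588,W[...,1]-261)
    w=(d<150)&(np.abs(g[...,0]-g[...,2])<25)&(g.mean(-1)>60)
    P=W[w&(np.abs(W[...,2]-211)<8)]
    for _ in range(5):
        A=np.c_[P[:,0]-588,P[:,1]-261,np.ones(len(P))];k=np.linalg.lstsq(A,P[:,2],rcond=None)[0];P=P[np.abs(A@k-P[:,2])<3]
    print(n,"rim plane",k[2].round(1),np.degrees(k[:2]).round(2),len(P),cv2.minAreaRect(P[:,:2].astype(np.float32)))
    # stack & bystanders unmoved vs first picture (lit-independent: depth)
    D0=np.load(n+"0.npz")["depth"];D1=s["depth"]
    for nm,(a,b,c,e) in (dict(cryo=(135,190,292,346),beaker=(188,215,308,336),mug=(234,268,290,334),stack=(185,275,372,445)) if n=="top" else dict(stack=(205,320,195,305),mug=(190,232,262,298),beaker=(203,246,302,334),cryo=(218,272,328,396))).items():
        df=(D1-D0)[a:b,c:e]; print(n,nm,"px changed >8mm",int((np.abs(df)>.008).sum()),"median mm",round(float(np.median(df))*1000,1))
f=np.load("scene_c.npz")["frame"];cv2.imwrite("pics/sc.png",cv2.resize(f[80:230,270:430],None,fx=4,fy=4,interpolation=cv2.INTER_CUBIC))
# remaining stack pose
for n,sl in(("top",(slice(170,290),slice(355,460))),("scene",(slice(200,320),slice(185,310)))):
    W=cloud(np.load(n+"_c.npz"))[sl].reshape(-1,3)*1000;W=W[np.abs(W[:,2]-114)<6]
    print(n,"stack",cv2.minAreaRect(W[:,:2].astype(np.float32)))
E
```

```text
time_s: 14.78
position: [0.498, 0.2148, 0.2121]
eef_rot: [-0.23, 0.664, 0.233, 0.672]
ft_force: [-0.2, 0.7, -3.0]
width: 0.08
top floor z at centre 180.8 slope deg x,y [-0.04  0.25] 518
top 727 rim rect ((603.1690673828125, 258.6726379394531), (165.6128387451172, 186.8921661376953), 83.25589752197266) rim z 211.19259653377432
scene floor z at centre 179.2 slope deg x,y [ 0.27 -1.1 ] 226
scene 413 rim rect ((587.8858032226562, 260.1365966796875), (171.20672607421875, 219.11846923828125), 83.48599243164062) rim z 209.29111559085018
top rim plane 211.0 [0.   0.05] 662 ((603.086669921875, 258.65533447265625), (165.50540161132812, 186.92308044433594), 83.3342056274414)
top cryo px changed >8mm 40 median mm -0.0
top beaker px changed >8mm 16 median mm 0.1
top mug px changed >8mm 17 median mm 0.1
top stack px changed >8mm 4721 median mm 14.2
scene rim plane 208.8 [-0.01 -0.13] 347 ((587.919677734375, 260.2935791015625), (170.7689208984375, 219.17918395996094), 83.5299301147461)
scene stack px changed >8mm 3960 median mm 1.8
scene mug px changed >8mm 153 median mm 0.2
scene beaker px changed >8mm 28 median mm -0.2
scene cryo px changed >8mm 64 median mm 0.1
top stack ((535.5989379882812, -246.9958038330078), (163.1287384033203, 220.5260467529297), 80.3795166015625)
scene stack ((536.0435180664062, -249.7182159423828), (168.40109252929688, 224.06214904785156), 79.85311126708984)
```

View pics/sc.png

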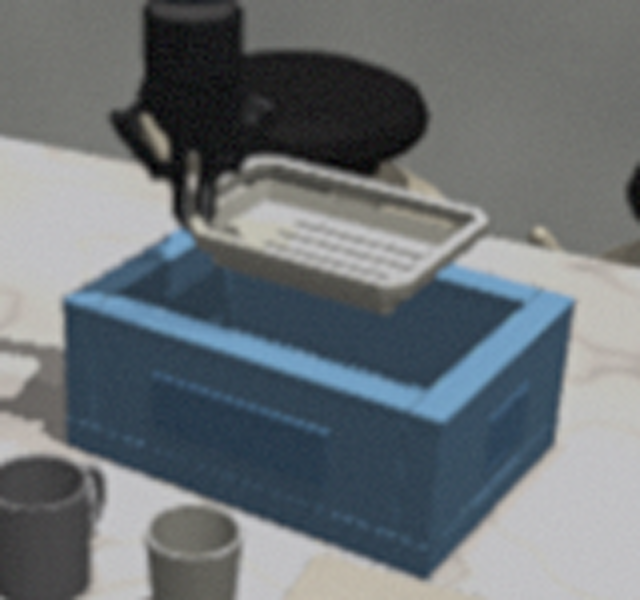

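The tray hangs level over the open mouth (crop (340,240)), clear of the box. The remaining stack and the bystanders have not moved. Handing in.

```bash
python3 -c "
from station import manip
print(manip.job_done())"
```

```text
the job is handed in; nothing more can be done
None
```

I gripped the top tray across its clipped thumb corner and peeled it by hinging it about the opposite corner to roughly 9°. I then lifted it off, levelled it and carried it to the foam box. I handed the job in at about 15 s of the 51 s allowed, with the tray still in the gripper.

Last checks before hand-in:
- **Level:** the rim plane is within about 0.15° of level in both views. The floor-patch fits were up to 1.1° off, but they used few points because the arm hid part of the tray, so I relied on the rim.
- **Centring:** the scene view puts the tray centre within about 1 mm of the box centre. The top view could not confirm the position along the box's length, because the arm hid that end of the tray.
- **Clearance:** the tray's underside is about 35 mm above the mouth. I saw no contact with the box.
- **Stack:** the remaining trays sit within about 1 mm and 0.5° of where they started.
- **Bystanders:** the mug, beaker and cryobox show no measurable change.
- **Force:** the last wrist reading was 3 N downwards, against earlier readings near 1.9 N. I took the difference as sensor noise.

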